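# Open the locked control box and isolate it

### The job

Open up the control box for service: take the T-key from its stand, lower it down the shaft in the middle of the tall clear cover onto the recessed square stem, turn the stem counter-clockwise (seen from above) as far as it goes to unlock the cover, and set the key back upright on the floor of its well in the stand before letting go of it. Then lift the cover straight off by its collar, set it down gently, upright, in the middle of the blue cutting mat (no dropping), and switch off the main breaker (the wide one with the red toggle) by swinging its toggle all the way over. Leave the narrow breaker with the black toggle on, and leave the other things on the bench where they are.

Things in the scene. Friction and masses are not known exactly. Their poses are not given: they have to be found in the camera images.
- key: T-key, 158 mm long, 0.22 kg, standing upright in a well of the tool stand: round steel shank 12 mm thick, square steel socket 21 x 21 mm outside at the foot (open downward, 16 mm square inside, 26 mm deep), red cross-bar at the top. Origin: centre of the socket's mouth, its lowest point; z up along the shank. The cross-bar lies along the key's x, parallel to two of the socket's faces.
- key_mouth (a point): centre of the socket's mouth, the lowest point of the key (same as its origin)
- key_bar (a point): centre of the key's cross-bar, 150 mm above the mouth; the bar is 90 mm long (key x), 12 mm wide (key y, the way to grip it) and 16 mm high; nothing but the 12 mm shank is below it
- stand: dark wooden tool stand, fixed, 70 x 120 x 70 mm high; origin centre of its underside. Two stub-handled drivers in it reach 104 mm high.
- well (a point): centre of the floor of the key's well in the stand: a square hole 32 x 32 mm, 64 mm deep, sides along the stand's x and y, floor 6 mm above the bench; the key starts standing on this floor
- box: grey base of the control box, fixed to the bench, 150 (x) x 180 (y) x 45 mm high, open on top, walls 4 mm; origin centre of its underside on the bench; its axes are those of the cover and the breakers
- stem_top (a point): top of the brass stem in the middle of the box, 81 mm above the bench; its frame turns with the stem. The stem is a 14 mm square, faces along this frame's x and y, with a 5 mm conical tip above 18 mm of full square; a 28 x 9 mm cross-wing under the square (23 mm below the tip), on which the key's mouth comes to rest, holds down the cover until the stem is turned.
- stem (a joint): turn of the stem about the vertical, rad: 0 to 0.4 locked, 1.57 unlocked against a stop; grows counter-clockwise seen from above; friction about 0.12 N m, stays where left. The 16 mm socket has about 0.15 rad of play either way on the stem.
- cover: tall clear cover with grey rim, 150 (x) x 180 (y) mm, 0.5 kg, loose but held by the stem's wing until unlocked. Origin: middle of the underside of its inner locating lip, 37 mm above the bench while on the box (lip reaches 8 mm down inside the base); flat top 88 mm above the origin. Lift it straight up at least 75 mm to clear the breakers. On a flat surface it stands on its lip.
- collar (a point): centre of the open mouth at the top of the cover's grey round collar, 133 mm above the cover's origin (170 mm above the bench on the box). The collar is 44 mm outside, 36 mm inside diameter, and stands 45 mm above the cover's flat top; it is the top of the shaft, whose bore runs straight down to the stem (its tip 89 mm below the mouth). Grip it across the outside from above, at about 15 mm below the mouth.
- mat: blue cutting mat with white grid, fixed flat on the bench, 300 (x) x 260 (y) x 3 mm; origin centre of its underside
- main_toggle (a joint): main breaker's wide red toggle, rad: 0 on (leaning 0.6 rad from vertical to the box's +x side), 1.2 off (leaning as far to the box's -x side); stays where left, about 3 N at its tip
- main_tip (a point): tip of the red toggle (20 mm from its hinge, 30 mm wide along the box's y, 8 mm thick; the hinge runs along the box's y, at 77 mm above the bench). The main breaker is a white block 36 mm wide (y), its middle part 45 mm long (x) reaching 79 mm above the bench, directly below the toggle.
- aux_toggle (a joint): narrow breaker's black toggle, same sense: 0 on, 1.2 off; leave it on
- aux_tip (a point): tip of the black toggle (13 mm wide), on an 18 mm wide white breaker of the same shape on the other side of the stem
- spool: reel of solder, 56 mm wide, 42 mm high; a bystander, leave it alone
- red_board: loose red circuit board, 35 x 110 x 11 mm; a bystander, leave it alone
- driver: screwdriver with orange handle lying on the bench, 160 mm; a bystander, leave it alone
- flux_jar: small amber jar with a white cap and pale label, 44 mm wide, 50 mm high; a bystander, leave it alone
Mind the look-alikes: they are no part of the job. What is shaped like the cover but brown or green is not meant.

How it is judged:
On the way, in this order (a step that is already met when the one before it is completed fails the run):
1. the key is down the shaft with its socket over the square stem (horizontal distance between key_mouth and stem_top below 0.006 m and z of key_mouth in the frame of stem_top below -0.012 m and angle between key's own z axis and vertical below 0.15 rad), for 0.1 s.
2. the stem is turned to the unlocked stop with the key (all of step 1 and value of joint stem above 1.4 rad), for 0.1 s.
3. the key stands back in its well, released (horizontal distance between key_mouth and well below 0.014 m and z of key_mouth in the frame of well below 0.008 m and angle between key's own z axis and vertical below 0.25 rad and contact force between the fingers and key below 0.3 N), for 0.2 s.
4. the cover stands upright on the middle of the mat, released (x of cover in the frame of mat between -0.05 and 0.05 m and y of cover in the frame of mat between -0.05 and 0.05 m and z of cover in the frame of mat below 0.01 m and angle between cover's own z axis and vertical below 0.06 rad and contact force between the fingers and cover below 0.3 N and linear speed of cover below 0.03 m/s), for 0.2 s.
5. the main breaker is off (value of joint main_toggle above 1 rad), for 0.1 s.
At the end, for the whole second after the job is handed in: Stem unlocked (over 1.4 rad); key upright in its well (within 14 mm, on the floor to 8 mm); cover level on the mat, its centre within 50 mm of the mat's along both mat axes; red toggle off (over 1.0 rad), black one on (under 0.3); all released and at rest (all of step 3 and all of step 4 and value of joint stem above 1.4 rad and value of joint main_toggle above 1 rad and value of joint aux_toggle below 0.3 rad and linear speed of key below 0.03 m/s); the robot touches nothing.
It fails at once if the narrow breaker is switched off (value of joint aux_toggle above 0.6 rad).
It fails at once if the cover, taken off the box, is let go of more than 12 mm above the mat's top (contact force between the fingers and cover below 0.1 N and z of cover in the frame of mat above 0.015 m and horizontal distance between cover and box above 0.1 m).
It fails at once if the key is let go of over its well, more than 20 mm above the well's floor (contact force between the fingers and key below 0.1 N and z of key_mouth in the frame of well above 0.02 m and horizontal distance between key_mouth and well below 0.03 m).
It fails at once if another thing on the bench is moved by more than 30 mm (distance of any of spool, red_board, driver, flux_jar from where it was at the start of the episode above 0.03 m).
It also fails if it takes over 72 s, if anything falls off the work surface, if the arm or the gripper's body presses on something with over 40 N, if the wrist force passes 120 N, or if a joint passes its speed limit or range.

### The arm

A 6-joint arm with a two-finger parallel gripper is mounted at the origin on the work surface. World frame = base frame: x ahead of the robot, y to its left, z up, the work surface at z = 0. Lengths are in m, angles in rad, forces in N, time in s.
With the tool pointing down it reaches from about 0.375 to 0.9 m from the base axis. Payload 3.1 kg.
Tool frame: the origin (TCP) lies between the finger pads; the fingertips stand manip.nose_length ahead of it and the grasp point (between the pads) lies 5 mm behind it (manip.nose_length is the distance from the TCP to the fingertips, in m); z points along the fingers, y is the line along which they close (so a half turn about z gives the same grasp; the last joint's range is limited). The gripper opens to 85 mm and grips with 20 to 120 N. Pads are 22 mm wide; open, the fingers measure 114 mm over their backs; the gripper's body (76 mm by 85 mm) begins 54 mm behind the grasp point. The pads swing forward as they close: fully open they stand 13 mm farther back than shut.
Start: joints at [0.994, 0.527, 1.433, -0, 1.181, -0.178], TCP at [0.243, 0.576, 0.245] pointing down, gripper open.
Joint ranges: [-3.08, 3.08], [-0.75, 2.2], [0.22, 2.44], [-1.43, 4.57], [0, 2.65], [-2.85, 2.85]. Speed limits (rad/s): [2.79, 2.79, 3.14, 3.14, 3.14, 3.14].

### API

Orientations are given as a unit quaternion [x, y, z, w].
In Python, from station import monitor, eyes, job, manip gives the robot as it stands.
- The arm moves only by the shell command python3 -m pendant 'ROWS' [FORCE]. ROWS is JSON, a list that holds one entry, the list of rows, each a list of 7 numbers: the shift along the tool's x, y, z as a fraction of full scale, then the turn, a rotation vector about the tool's x, y, z as a fraction of full scale, then the opening, from 0 (shut) to 1 (fully open). A call has 1 to 20 rows; each row shifts and turns the commanded pose from where the row before left it, along the tool's axes as they then stand; what a row does not reach is not made up. Full scale, the value 1, is 800 mm for a shift and 0.12 rad for a turn. A row lasts 1/10 s, in which the tool goes at most 50 mm and 8.59 degrees, less where a joint would pass 70% of its speed; a pose out of reach is approached as far as the arm can. A call with a number of a shift or a turn outside -1 to 1 is refused whole. A call with a gripper value outside its range is refused whole. The fingers move at their own pace and stop on an object; FORCE is the grip in N (left out, the last holds). Time passes only in rows, so rows that do not move let the fingers close. It gives the time, the measured TCP pose, the force, the opening and the grip force at its end, in the units of the state.
- monitor.sense(): the state, without advancing time (a new reading comes with each control period).
- eyes.snapshot(name): name is "scene" or "top"; returns a dict with "pixels" (420x560x3 uint8, red, green, blue), "depth" (420x560 float32, m along the optical axis (not along the pixel's ray), 0 where there is no reading), "intrinsics" (3x3 intrinsics, pixels), "eye" and "attitude" of the camera in the world. Camera axes: x right, y down, z forward; pixel columns grow to the right and rows downward; lengths in m; the calibration is good to about 2 mm. A picture is of the moment at which its call begins.
- job.sign_off(): hands the job in; it is judged then, once.
The state is a dict: "t": time; "q": joint angles; "qd": joint speeds; "tau": joint torques, N m; "tcp_pos": TCP position; "tool_rot": TCP orientation; "force": force on the tool from outside, world axes, zero at the start; "ft_torque": the same for the moment, N m; "finger_gap": opening from 0.0 (shut) to 1.0 (fully open); "gripper_force": force on a finger pad.
Only numpy, scipy, OpenCV 4.12 (cv2) and the standard library are available. Lean on these libraries where they do the work, as an engineer would, in place of code of your own. Each camera call takes 0.05 s, during which the arm holds its last target. There are 200 camera calls.

## Working session

There is one attempt and no reset: what is moved stays moved. The work goes in short steps, Python scripts to look and compute and a shell command to move; the robot and the scene stay as the last step left them, time stands still between calls to the robot, and variables do not carry over. Pictures are saved under pics/ and viewed, at most 10 in all, crops included, and the job is handed in when it is done.

```bash
mkdir -p pics; ls
cat > h.py <<'E'
import numpy as np, cv2
from station import monitor, eyes, job, manip
from scipy.spatial.transform import Rotation as R
def rot(a):
    a=np.array(a)
    return a if a.shape==(3,3) else R.from_quat(a).as_matrix()
def snap(n):
    s=eyes.snapshot(n); np.savez(''+n+'.npz',**{k:np.array(v) for k,v in s.items()}); return s
def load(n): return np.load(''+n+'.npz')
def pt(s,u,v,z=None,zw=None):
    K=s['intrinsics']; r=np.array([(u-K[0,2])/K[0,0],(v-K[1,2])/K[1,1],1.]); A=rot(s['attitude']); d=A@r
    if zw is not None: return s['eye']+d*(zw-s['eye'][2])/d[2]
    return s['eye']+d*(s['depth'][int(v),int(u)] if z is None else z)
def cloud(s):
    K=s['intrinsics']; h,w=s['depth'].shape; u,v=np.meshgrid(np.arange(w),np.arange(h))
    P=np.stack([(u-K[0,2])/K[0,0],(v-K[1,2])/K[1,1],np.ones((h,w))],-1)*np.array(s['depth'])[...,None]
    return P@rot(s['attitude']).T+s['eye']
E
python3 - <<'E'
from h import *
print(manip.nose_length, monitor.sense())
for n in ('scene','top'):
    s=snap(n); print(n,s['eye'],s['attitude'],s['intrinsics']); cv2.imwrite(f'pics/{n}0.png',cv2.resize(s['pixels'][...,::-1],(800,600),interpolation=cv2.INTER_CUBIC))
E
```

```text
pics
0.014 {'t': 0.0, 'q': array([ 9.93506968e-01,  5.28488214e-01,  1.43391358e+00,  8.92503356e-06,
        1.18139908e+00, -1.78499346e-01]), 'qd': array([-0.000985  ,  0.00042264,  0.00070855, -0.00069332,  0.0010269 ,
       -0.00054959]), 'tau': array([-1.12303009e-03, -4.42347121e+01, -1.78025919e+01, -2.89918680e-04,
        8.48243013e-03,  2.20967070e-05]), 'tcp_pos': array([0.24227619, 0.57538037, 0.24431646]), 'tool_rot': array([ 1.98077904e-01,  9.80185658e-01, -1.02468520e-03, -4.11212398e-04]), 'force': array([ 0.59388754, -0.36562616,  0.28048787]), 'ft_torque': array([-0.03604196,  0.01279647, -0.03538107]), 'gripper_force': 0.0, 'finger_gap': 0.998381035625661}
scene [1.22377231 0.23106087 0.89285316] [ 0.54106933  0.74868896 -0.30435967 -0.23253819] [[443.0960511    0.         284.81123955]
 [  0.         443.0960511  208.94578601]
 [  0.           0.           1.        ]]
top [2.74181280e-01 6.51666445e-04 1.08046013e+00] [-0.69872897  0.70900564 -0.07157087  0.06297977] [[387.47376716   0.         280.96902836]
 [  0.         387.47376716 212.57879803]
 [  0.           0.           1.        ]]
```

View pics/top0.png

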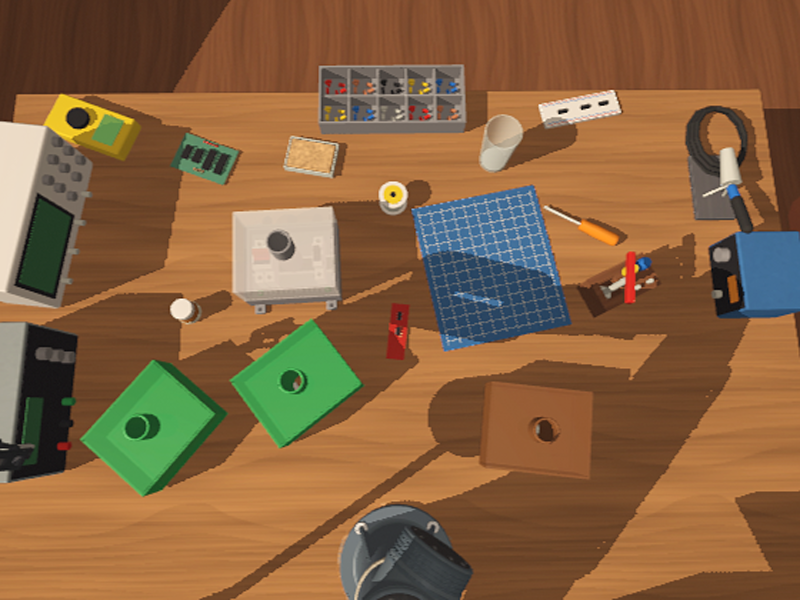

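View pics/scene0.png

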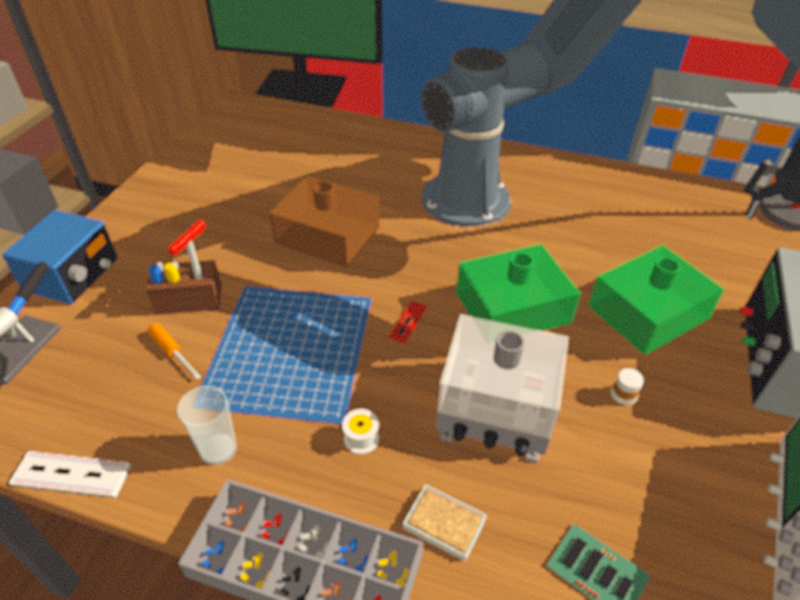

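Run:
```python
from h import *
for n in ('top','scene'):
    s=load(n); P=cloud(s); I=s['pixels'].astype(int); r,g,b=I[...,0],I[...,1],I[...,2]; ok=s['depth']>0
    red=ok&(r>120)&(g<70)&(b<70)&(P[...,2]>.135)&(P[...,2]<.19)
    p=P[red]; 
    if len(p): 
        rc=cv2.minAreaRect((p[:,:2]*1000).astype(np.float32)); print(n,'bar',len(p),rc,'z',np.percentile(p[:,2],[5,50,95]))
        c=p.mean(0); d=np.linalg.svd(p[:,:2]-c[:2])[2][0]; print(c,np.degrees(np.arctan2(d[1],d[0])), 'ext',np.ptp((p[:,:2]-c[:2])@d))
    blue=ok&(b>r+30)&(P[...,2]<.012)&(P[...,2]>-.01)
    l,nn,st,ce=cv2.connectedComponents(cv2.morphologyEx(blue.astype(np.uint8),cv2.MORPH_CLOSE,np.ones((5,5)))),0,0,0
    num,lab=l; k=1+np.argmax([(lab==i).sum() for i in range(1,num)]); p=P[(lab==k)&ok]
    print(n,'mat',cv2.minAreaRect((p[:,:2]*1000).astype(np.float32)))
    cu,cv=((197,171) if n=='top' else (356,243))
    c0=pt(s,cu,cv,zw=.17); print('collar guess',c0)
    near=ok&(np.hypot(P[...,0]-c0[0],P[...,1]-c0[1])<.035)
    zz=P[near][:,2]; print('z hist',np.histogram(zz,bins=np.arange(0,.2,.01))[0])
    p=P[near&(P[...,2]>.163)]
    print('collar top',len(p), p.mean(0) if len(p) else 0, cv2.minEnclosingCircle((p[:,:2]*1000).astype(np.float32)) if len(p) else 0)
    near=ok&(np.hypot(P[...,0]-c0[0],P[...,1]-c0[1])<.13)
    for lo,hi in((.115,.135),(.035,.055)):
        p=P[near&(P[...,2]>lo)&(P[...,2]<hi)]; print('box',lo,len(p),cv2.minAreaRect((p[:,:2]*1000).astype(np.float32)) if len(p)>3 else 0)
    # stand top
    k0=pt(s,*((441,196) if n=='top' else (128,200)),zw=.07); print('stand guess',k0)
    near=ok&(np.hypot(P[...,0]-k0[0],P[...,1]-k0[1])<.1)
    p=P[near&(abs(P[...,2]-.07)<.008)]; print('stand',len(p),cv2.minAreaRect((p[:,:2]*1000).astype(np.float32)))
T=load('top')['pixels'][...,::-1]; S=load('scene')['pixels'][...,::-1]
f=lambda im,x,y:cv2.resize(im[y:y+75,x:x+100],(400,300),interpolation=cv2.INTER_CUBIC)
cv2.imwrite('pics/m1.png',np.vstack([np.hstack([f(T,395,160),f(T,155,140)]),np.hstack([f(S,85,145),f(S,300,220)])]))
```

```text
top bar 216 ((493.587646484375, -404.28594970703125), (12.888148307800293, 89.0629653930664), 82.7323226928711) z [0.15347595 0.16235642 0.16572939]
[ 0.48998329 -0.40300077  0.16157582] 173.14372120030328 ext 0.08906093338053853
top mat ((559.80419921875, -193.82565307617188), (299.66558837890625, 262.5570373535156), 11.31906795501709)
collar guess [0.55574522 0.19124856 0.17      ]
z hist [  0   0   0   0   0   0   0   5   9  11  18  13 355  42  39  49  85  29
   0]
collar top 105 [0.56128869 0.19881212 0.16830474] ((561.6183471679688, 199.72683715820312), 22.376445770263672)
box 0.115 3777 ((562.57763671875, 200.05630493164062), (152.0858612060547, 181.69142150878906), 2.552046537399292)
box 0.035 134 ((513.166748046875, 158.20489501953125), (125.66326141357422, 231.47528076171875), 41.180938720703125)
stand guess [ 0.5086115  -0.44446735  0.07      ]
stand 715 ((506.986083984375, -432.33941650390625), (69.44296264648438, 122.15943145751953), 25.475914001464844)
scene bar 212 ((496.7423400878906, -407.5460205078125), (16.856393814086914, 87.82318115234375), 83.69140625) z [0.15028
[... 160 characters left out ...]
 (301.0013732910156, 258.221435546875), 11.728314399719238)
collar guess [0.57963575 0.19903614 0.17      ]
z hist [  0   0   0   0   0   0   0   0   0   0   0   0 410  84  86 106 131  32
   0]
collar top 131 [0.56683851 0.1971953  0.16831916] ((564.9522705078125, 197.68211364746094), 22.38028335571289)
box 0.115 3924 ((563.70458984375, 196.96792602539062), (155.58299255371094, 180.15992736816406), 2.7469708919525146)
box 0.035 450 ((647.2526245117188, 200.80282592773438), (24.542381286621094, 179.1599578857422), 2.529503345489502)
stand guess [ 0.53786157 -0.41118152  0.07      ]
stand 624 ((508.58392333984375, -434.4698486328125), (74.66376495361328, 120.99864959716797), 25.09563446044922)
```

View pics/m1.png

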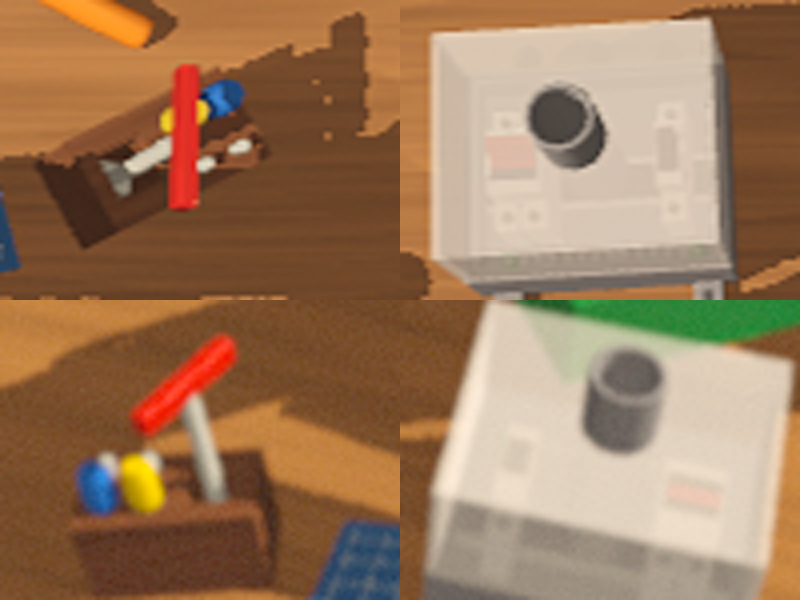

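The key bar is seen at about (185,138) in the top-left crop, with both drivers on the far side of the stand. The collar is at about (565,120) in the top-right crop. The red toggle is on the box's world +y side and the black one on the -y side. I'm moving towards the key.

```bash
cat > go.py <<'E'
import sys
from h import *
# go.py x y z keyyaw(deg of tool y): prints shift in tool axes (units of full scale) and z-turn remaining
s=monitor.sense(); M=rot(s['tool_rot']); p=np.array(s['tcp_pos'])
print('t',round(s['t'],2),'pos',p.round(4),'yawy',np.degrees(np.arctan2(M[1,1],M[0,1])).round(2),'tilt',np.degrees(np.arccos(-M[2,2])).round(2),'F',np.round(s['force'],1),'q6',s['q'][5].round(2),'gap',round(s['finger_gap'],3),round(s['gripper_force'],1))
if len(sys.argv)>3:
    a=[float(v) for v in sys.argv[1:]]
    d=M.T@(np.array(a[:3])-p); print('total shift units',(d/.8).round(4),'min rows',np.ceil(np.linalg.norm(d)/.05))
    if len(a)>3:
        y=np.radians(a[3]); Mt=np.array([[-np.sin(y-0)*-1*-1,np.cos(y),0],[0,0,0],[0,0,0]])
        yv=np.array([np.cos(y),np.sin(y),0]); zv=np.array([0,0,-1.]); Mt=np.stack([np.cross(yv,zv),yv,zv],1)
        print('turn units',(R.from_matrix(M.T@Mt).as_rotvec()/.12).round(3),'shift units after turn',(Mt.T@(np.array(a[:3])-p)/.8).round(4))
E
python3 -m pendant '[[[-0.05,-0.03,0,0,0,0,1],[-0.05,-0.03,0,0,0,0,1],[-0.05,-0.03,0,0,0,0,1],[-0.05,-0.03,0,0,0,0,1],[-0.05,-0.03,0,0,0,0,1],[-0.05,-0.03,0,0,0,0,1],[-0.05,-0.03,0,0,0,0,1],[-0.05,-0.03,0,0,0,0,1],[-0.05,-0.03,0,0,0,0,1],[-0.05,-0.03,0,0,0,0,1],[-0.02,-0.055,0,0,0,0,1],[-0.02,-0.055,0,0,0,0,1],[-0.02,-0.055,0,0,0,0,1],[-0.02,-0.055,0,0,0,0,1],[-0.02,-0.055,0,0,0,0,1],[-0.02,-0.055,0,0,0,0,1],[-0.02,-0.055,0,0,0,0,1],[-0.02,-0.055,0,0,0,0,1],[-0.02,-0.055,0,0,0,0,1],[-0.02,-0.055,0,0,0,0,1]]]'; python3 go.py 0.495 -0.406 0.23 -97
```

```text
t: 2.1
tcp_pos: [0.494, -0.2699, 0.245]
tool_rot: [0.198, 0.98, 0.0, -0.0]
force: [1.1, 0.3, -0.0]
finger_gap: 1.001
gripper_force: 0.0
t 2.1 pos [ 0.494  -0.2699  0.245 ] yawy 67.13 tilt 0.05 F [ 1.1  0.3 -0. ] q6 -1.87 gap 1.001 0.0
total shift units [-0.0673 -0.1563  0.0186] min rows 3.0
turn units [-8.0000e-03 -6.0000e-03  2.3872e+01] shift units after turn [0.022  0.1687 0.0187]
```

```bash
python3 -m pendant '[[[-0.022,-0.052,0.006,0,0,0,1],[-0.022,-0.052,0.006,0,0,0,1],[-0.022,-0.052,0.006,0,0,0,1],[0,0,0,0,0,1,1],[0,0,0,0,0,1,1],[0,0,0,0,0,1,1],[0,0,0,0,0,1,1],[0,0,0,0,0,1,1],[0,0,0,0,0,1,1],[0,0,0,0,0,1,1],[0,0,0,0,0,1,1],[0,0,0,0,0,1,1],[0,0,0,0,0,1,1],[0,0,0,0,0,1,1],[0,0,0,0,0,1,1],[0,0,0,0,0,1,1],[0,0,0,0,0,1,1],[0,0,0,0,0,1,1],[0,0,0,0,0,1,1],[0,0,0,0,0,1,1]]]' >/dev/null; python3 -m pendant '[[[0,0,0,0,0,1,1],[0,0,0,0,0,1,1],[0,0,0,0,0,1,1],[0,0,0,0,0,1,1],[0,0,0,0,0,1,1],[0,0,0,0,0,1,1],[0,0,0,0,0,0.9,1],[0,0,0,0,0,0,1]]]' ; python3 go.py 0.495 -0.406 0.151 -97
```

```text
t: 4.9
tcp_pos: [0.4946, -0.4034, 0.2304]
tool_rot: [0.998, -0.062, -0.0, -0.0]
force: [-0.3, -0.5, -0.8]
finger_gap: 1.002
gripper_force: 0.0
t 4.9 pos [ 0.4946 -0.4034  0.2304] yawy -97.16 tilt 0.07 F [-0.3 -0.5 -0.8] q6 0.84 gap 1.002 0.0
total shift units [0.001  0.0033 0.0992] min rows 2.0
turn units [-0.007  0.007 -0.023] shift units after turn [0.0009 0.0032 0.0992]
```

```bash
python3 -m pendant '[[[0.001,0.0032,0.025,0,0,0,1],[0,0,0.025,0,0,0,1],[0,0,0.025,0,0,0,1],[0,0,0.016,0,0,0,1],[0,0,0.008,0,0,0,1],[0,0,0,0,0,0,1]]]'
python3 - <<'E'
from h import *
s=snap('top'); a=s['pixels'][150:225,395:495,::-1]; s2=snap('scene'); b=s2['pixels'][130:205,85:185,::-1]
cv2.imwrite('pics/m2.png',cv2.resize(np.hstack([a,b]),(800,300),interpolation=cv2.INTER_CUBIC))
E
```

```text
t: 5.5
tcp_pos: [0.495, -0.406, 0.1508]
tool_rot: [0.998, -0.062, -0.001, -0.001]
force: [0.2, 0.2, 0.4]
finger_gap: 1.0
gripper_force: 0.0
```

View pics/m2.png

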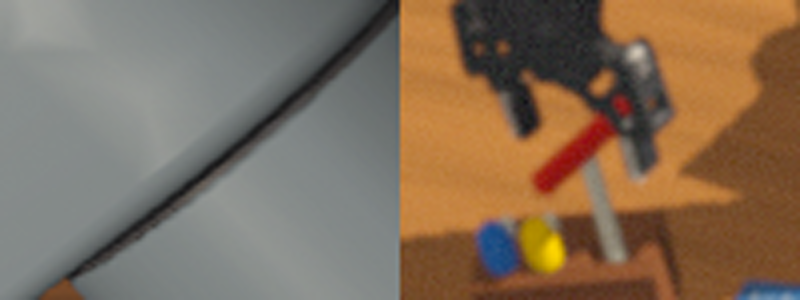

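The right crop shows the bar at about (585,150), between the open fingers. The arm hides it in the left crop. Gripping it and lifting.

```bash
python3 -m pendant '[[[0,0,0,0,0,0,0],[0,0,0,0,0,0,0],[0,0,0,0,0,0,0],[0,0,0,0,0,0,0],[0,0,0,0,0,0,0],[0,0,0,0,0,0,0],[0,0,0,0,0,0,0],[0,0,0,0,0,0,0],[0,0,0,0,0,0,0],[0,0,0,0,0,0,0]]]' 70; python3 go.py;  python3 -m pendant '[[[0,0,-0.01,0,0,0,0],[0,0,-0.02,0,0,0,0],[0,0,-0.03,0,0,0,0],[0,0,-0.05,0,0,0,0],[0,0,-0.05,0,0,0,0],[0,0,-0.05,0,0,0,0],[0,0,-0.04,0,0,0,0],[0,0,0,0,0,0,0]]]'; python3 go.py 0.563 0.1985 0.38 -76
python3 - <<'E'
from h import *
s=snap('scene'); P=cloud(s); cv2.imwrite('pics/m3.png',cv2.resize(s['pixels'][0:300,0:400,::-1],(800,600),interpolation=cv2.INTER_CUBIC))
E
```

```text
t: 6.6
tcp_pos: [0.4955, -0.4066, 0.152]
tool_rot: [0.998, -0.063, 0.0, 0.0]
force: [0.4, -0.8, 2.4]
finger_gap: 0.126
gripper_force: 69.2
t 6.6 pos [ 0.4955 -0.4066  0.152 ] yawy -97.17 tilt 0.05 F [ 0.4 -0.8  2.4] q6 0.83 gap 0.126 69.2
t: 7.4
tcp_pos: [0.4968, -0.4077, 0.3574]
tool_rot: [0.998, -0.062, 0.004, 0.004]
force: [0.6, -0.1, -1.0]
finger_gap: 0.13
gripper_force: 68.6
t 7.4 pos [ 0.4968 -0.4077  0.3574] yawy -97.16 tilt 0.6 F [ 0.6 -0.1 -1. ] q6 0.83 gap 0.13 68.6
total shift units [-0.0122 -0.7619 -0.0335] min rows 13.0
turn units [ 0.068 -0.055 -3.078] shift units after turn [ 0.2635 -0.7152 -0.0283]
```

View pics/m3.png

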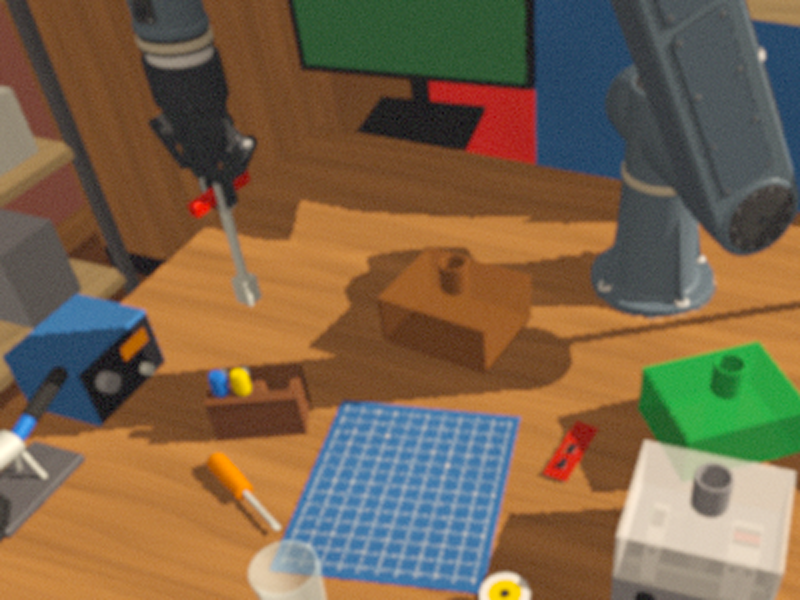

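The key hangs straight in the grip, with its socket at about (245,290). Now measuring the shank offset from the TCP.

```bash
cat > shank.py <<'E'
from h import *
st=monitor.sense(); p=np.array(st['tcp_pos']); M=rot(st['tool_rot'])
print('tcp',p.round(4))
for n in ('scene','top'):
    s=snap(n); P=cloud(s); ok=s['depth']>0
    near=ok&(np.hypot(P[...,0]-p[0],P[...,1]-p[1])<.035)&(P[...,2]<p[2]-.035)&(P[...,2]>p[2]-.16)
    k,l=cv2.connectedComponents(near.astype(np.uint8))
    q=P[near]
    if len(q)<10: print(n,len(q)); continue
    v=(s['eye']-p); v[2]=0; v/=np.linalg.norm(v)
    for lo,hi,r in((-.115,-.04,.005),(-.146,-.122,.0105)):
        m=(q[:,2]>p[2]+lo)&(q[:,2]<p[2]+hi); c=np.median(q[m],0); lat=np.array([-v[1],v[0],0])
        print(n,lo,m.sum(),'center-ish off',(c-p-v*r)[:2].round(4),'lat',((c-p)@lat).round(4),'spread',np.ptp((q[m]-p)@lat).round(4),'zmin',q[:,2].min().round(4))
E
python3 shank.py; python3 go.py 0.563 0.1985 0.38 -76
```

```text
tcp [ 0.4958 -0.4066  0.354 ]
scene -0.115 173 center-ish off [ 0.0007 -0.0008] lat -0.0011 spread 0.026 zmin 0.2062
scene -0.146 103 center-ish off [ 0.0007 -0.0004] lat -0.0008 spread 0.0294 zmin 0.2062
top -0.115 44 center-ish off [0.0011 0.004 ] lat -0.0029 spread 0.0146 zmin 0.2017
top -0.146 50 center-ish off [0.0004 0.0035] lat -0.0021 spread 0.0217 zmin 0.2017
t 7.55 pos [ 0.4944 -0.4052  0.3498] yawy -97.17 tilt 0.25 F [-0.2 -0.  -2.6] q6 0.83 gap 0.129 68.5
total shift units [-0.0093 -0.7595 -0.0355] min rows 13.0
turn units [-0.029  0.021 -3.079] shift units after turn [ 0.2657 -0.7114 -0.0378]
```

```bash
python3 -m pendant '[[[0,0,0,0,0,-0.77,0],[0,0,0,0,0,-0.77,0],[0,0,0,0,0,-0.77,0],[0,0,0,0,0,-0.77,0],[0.019,-0.051,-0.0025,0,0,0,0],[0.019,-0.051,-0.0025,0,0,0,0],[0.019,-0.051,-0.0025,0,0,0,0],[0.019,-0.051,-0.0025,0,0,0,0],[0.019,-0.051,-0.0025,0,0,0,0],[0.019,-0.051,-0.0025,0,0,0,0],[0.019,-0.051,-0.0025,0,0,0,0],[0.019,-0.051,-0.0025,0,0,0,0],[0.019,-0.051,-0.0025,0,0,0,0],[0.019,-0.051,-0.0025,0,0,0,0],[0.019,-0.051,-0.0025,0,0,0,0],[0.019,-0.051,-0.0025,0,0,0,0],[0.019,-0.051,-0.0025,0,0,0,0],[0.019,-0.048,0,0,0,0,0],[0,0,0,0,0,0,0],[0,0,0,0,0,0,0]]]';python3 shank.py; python3 go.py 0.5632 0.1986 0.335 -76
```

```text
t: 9.55
tcp_pos: [0.5628, 0.1977, 0.3747]
tool_rot: [0.992, 0.123, -0.003, 0.0]
force: [0.1, -0.5, -2.5]
finger_gap: 0.124
gripper_force: 68.8
tcp [0.5628 0.1977 0.3747]
scene -0.115 222 center-ish off [ 0.0001 -0.0012] lat -0.0012 spread 0.0232 zmin 0.2281
scene -0.146 97 center-ish off [-0.0012 -0.0016] lat -0.0016 spread 0.0245 zmin 0.2281
top -0.115 130 center-ish off [-0.0005 -0.0008] lat 0.0004 spread 0.0251 zmin 0.2278
top -0.146 45 center-ish off [-0.0008  0.0003] lat -0.0006 spread 0.0264 zmin 0.2278
t 9.65 pos [0.5634 0.1961 0.3758] yawy -76.03 tilt 0.24 F [ 0.3 -0.  -1.2] q6 1.48 gap 0.124 68.8
total shift units [ 0.0008 -0.0031  0.051 ] min rows 1.0
turn units [ 0.003  0.035 -0.005] shift units after turn [ 0.0006 -0.0031  0.051 ]
```

```bash
python3 -m pendant '[[[0.0,-0.0037,0.01,0,0,0,0],[0,0,0.02,0,0,0,0],[0,0,0.02,0,0,0,0],[0,0,0,0,0,0,0],[0,0,0,0,0,0,0]]]';python3 go.py 0.5638 0.1992 0.235 -76;python3 - <<'E'
from h import *
s=snap('scene'); s2=snap('top'); f=lambda im,x,y:cv2.resize(im[y:y+75,x:x+100,::-1],(400,300),interpolation=cv2.INTER_CUBIC)
cv2.imwrite('pics/m4.png',np.hstack([f(s['pixels'],310,195),f(s2['pixels'],155,135)]))
E
```

```text
t: 10.15
tcp_pos: [0.5634, 0.1991, 0.3374]
tool_rot: [0.993, 0.121, -0.001, -0.0]
force: [0.4, 0.5, -2.0]
finger_gap: 0.127
gripper_force: 68.7
t 10.15 pos [0.5634 0.1991 0.3374] yawy -76.08 tilt 0.06 F [ 0.4  0.5 -2. ] q6 1.48 gap 0.127 68.7
total shift units [7.00e-04 1.00e-04 1.28e-01] min rows 3.0
turn units [-0.001  0.009 -0.011] shift units after turn [6.00e-04 1.00e-04 1.28e-01]
```

View pics/m4.png

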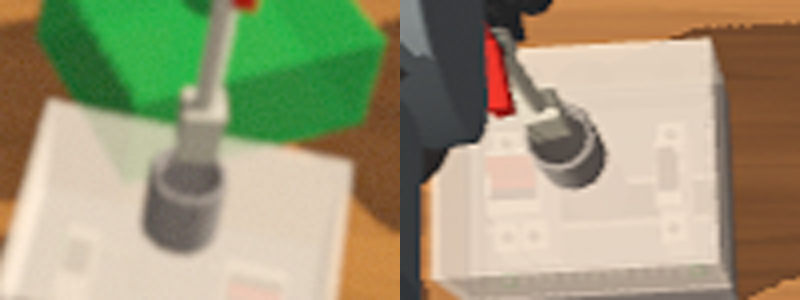

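The socket sits just above the collar mouth, at about (190,160) on the left and (555,135) on the right. It looks centred, so I'm lowering it and watching the forces.

```bash
python3 -m pendant '[[[0.0005,0,0.02,0,0,0,0],[0,0,0.02,0,0,0,0],[0,0,0.015,0,0,0,0],[0,0,0.01,0,0,0,0],[0,0,0,0,0,0,0]]]';python3 -m pendant '[[[0,0,0.02,0,0,0,0],[0,0,0.02,0,0,0,0],[0,0,0.016,0,0,0,0],[0,0,0,0,0,0,0],[0,0,0,0,0,0,0]]]';python3 go.py 0.5638 0.1992 0.205 -76
```

```text
t: 10.75
tcp_pos: [0.5634, 0.1999, 0.2848]
tool_rot: [0.993, 0.122, -0.001, 0.0]
force: [-0.2, -0.5, -2.5]
finger_gap: 0.127
gripper_force: 68.8
t: 11.25
tcp_pos: [0.5643, 0.2002, 0.2413]
tool_rot: [0.993, 0.122, 0.0, -0.0]
force: [-0.8, 0.0, -1.3]
finger_gap: 0.125
gripper_force: 68.7
t 11.25 pos [0.5643 0.2002 0.2413] yawy -76.0 tilt 0.04 F [-0.8  0.  -1.3] q6 1.48 gap 0.125 68.7
total shift units [-0.0009  0.001   0.0454] min rows 1.0
turn units [ 0.    -0.005  0.001] shift units after turn [-0.0008  0.001   0.0454]
```

```bash
python3 -m pendant '[[[-0.0006,0.0008,0.008,0,0,0,0],[0,0,0.006,0,0,0,0],[0,0,0.006,0,0,0,0],[0,0,0,0,0,0,0]]]';python3 -m pendant '[[[0,0,0.006,0,0,0,0],[0,0,0,0,0,0,0]]]';python3 -m pendant '[[[0,0,0.006,0,0,0,0],[0,0,0,0,0,0,0]]]'
```

```text
t: 11.65
tcp_pos: [0.563, 0.1992, 0.2241]
tool_rot: [0.993, 0.122, -0.001, 0.0]
force: [0.4, 1.0, -1.5]
finger_gap: 0.124
gripper_force: 68.8
t: 11.85
tcp_pos: [0.5644, 0.1994, 0.2213]
tool_rot: [0.993, 0.122, 0.001, 0.0]
force: [-0.4, -0.3, 4.4]
finger_gap: 0.125
gripper_force: 69.7
t: 12.05
tcp_pos: [0.5634, 0.1992, 0.2159]
tool_rot: [0.993, 0.122, 0.0, 0.0]
force: [-1.5, -0.2, -1.7]
finger_gap: 0.126
gripper_force: 69.3
```

```bash
python3 -m pendant '[[[0,0,0.006,0,0,0,0],[0,0,0.003,0,0,0,0],[0,0,0,0,0,0,0]]]';python3 -m pendant '[[[0,0,0.003,0,0,0,0],[0,0,0,0,0,0,0]]]'; python3 go.py 0.5638 0.1992 0.205 12
```

```text
t: 12.35
tcp_pos: [0.5632, 0.1992, 0.207]
tool_rot: [0.993, 0.122, -0.001, 0.0]
force: [0.4, -0.3, -2.3]
finger_gap: 0.123
gripper_force: 69.3
t: 12.55
tcp_pos: [0.5633, 0.1992, 0.2051]
tool_rot: [0.993, 0.122, -0.0, 0.0]
force: [0.1, -0.4, -2.1]
finger_gap: 0.125
gripper_force: 69.3
t 12.55 pos [0.5633 0.1992 0.2051] yawy -76.0 tilt 0.06 F [ 0.1 -0.4 -2.1] q6 1.48 gap 0.125 69.3
total shift units [0.0006 0.0001 0.0001] min rows 1.0
turn units [-6.0000e-03  7.0000e-03 -1.2799e+01] shift units after turn [-0.0001  0.0006  0.0001]
```

```bash
python3 -m pendant '[[[0,0,0,0,0,-0.5,0],[0,0,0,0,0,-1,0],[0,0,0,0,0,-1,0],[0,0,0,0,0,-1,0],[0,0,0,0,0,-1,0],[0,0,0,0,0,-1,0],[0,0,0,0,0,-1,0],[0,0,0,0,0,-1,0],[0,0,0,0,0,-1,0],[0,0,0,0,0,-1,0],[0,0,0,0,0,-1,0],[0,0,0,0,0,-1,0],[0,0,0,0,0,-0.5,0],[0,0,0,0,0,0,0],[0,0,0,0,0,0,0]]]'; python3 -c "
from h import *
print(monitor.sense()['ft_torque'])"; python3 -m pendant '[[[0,0,0,0,0,-0.5,0],[0,0,0,0,0,0,0],[0,0,0,0,0,0,0]]]';python3 -c "
from h import *
print(monitor.sense()['ft_torque'])"; python3 go.py 0.5638 0.1992 0.205 12
```

```text
t: 14.05
tcp_pos: [0.5625, 0.1993, 0.2055]
tool_rot: [0.666, 0.746, -0.001, -0.001]
force: [-2.0, -0.8, -0.7]
finger_gap: 0.124
gripper_force: 69.4
[-0.20039612  0.80192263 -0.04193702]
t: 14.35
tcp_pos: [0.5627, 0.1993, 0.2055]
tool_rot: [0.644, 0.765, -0.001, -0.001]
force: [-3.2, -1.0, -0.8]
finger_gap: 0.12
gripper_force: 69.4
[-0.23318156  0.95767149 -0.05120102]
t 14.35 pos [0.5627 0.1993 0.2055] yawy 9.85 tilt 0.12 F [-3.2 -1.  -0.8] q6 -0.02 gap 0.12 69.4
total shift units [-0.0003  0.0013  0.0006] min rows 1.0
turn units [-0.017 -0.001 -0.313] shift units after turn [-0.0004  0.0013  0.0006]
```

```bash
for i in 1; do python3 -m pendant '[[[0,0,0,0,0,-0.4,0],[0,0,0,0,0,0,0]]]'>/dev/null;python3 -c "
from h import *
print(monitor.sense()['ft_torque'])"; python3 go.py; python3 -m pendant '[[[0,0,0,0,0,-0.4,0],[0,0,0,0,0,0,0]]]'>/dev/null;python3 -c "
from h import *
print(monitor.sense()['ft_torque'])"; python3 go.py; done
```

```text
[-0.232052    1.04668029 -0.12444417]
t 14.55 pos [0.5628 0.1992 0.2055] yawy 12.63 tilt 0.11 F [-4.2 -0.7 -0.6] q6 -0.07 gap 0.122 69.4
[-0.28257199  1.12302809 -0.24223917]
t 14.75 pos [0.5628 0.1992 0.2055] yawy 15.33 tilt 0.11 F [-4.4 -0.4 -1.2] q6 -0.11 gap 0.124 69.5
```

```bash
python3 -m pendant '[[[0,0,0,0,0,-0.4,0],[0,0,0,0,0,0,0],[0,0,0,0,0,0,0]]]'>/dev/null;python3 -c "
from h import *
print(monitor.sense()['ft_torque'])"; python3 go.py; python3 -m pendant '[[[0,0,0,0,0,0.5,0],[0,0,0,0,0,0.5,0],[0,0,0,0,0,0.5,0],[0,0,0,0,0,0,0]]]'>/dev/null;python3 -c "
from h import *
print(monitor.sense()['ft_torque'])"; python3 go.py
```

```text
[-0.32363457  1.1743332  -0.39757514]
t 15.05 pos [0.563  0.1992 0.2054] yawy 18.04 tilt 0.09 F [-3.9 -1.2 -1.2] q6 -0.16 gap 0.124 69.5
[-0.30454302  0.97944929 -0.02957752]
t 15.45 pos [0.5634 0.1992 0.2055] yawy 7.88 tilt 0.04 F [-2.9 -1.4 -2.2] q6 0.02 gap 0.129 69.3
```

```bash
python3 -m pendant '[[[0,0,-0.01,0,0,0,0],[0,0,-0.015,0,0,0,0],[0,0,-0.02,0,0,0,0],[0,0,-0.03,0,0,0,0],[0,0,-0.04,0,0,0,0],[0,0,-0.04,0,0,0,0],[0,0,-0.04,0,0,0,0],[0,0,-0.024,0,0,0,0],[0,0,0,0,0,0,0],[0,0,0,0,0,0,0]]]';python3 shank.py;  python3 go.py 0.4955 -0.406 0.38 25.3
```

```text
t: 16.45
tcp_pos: [0.5644, 0.1995, 0.3822]
tool_rot: [0.657, 0.754, 0.002, 0.001]
force: [0.6, -0.2, -3.0]
finger_gap: 0.127
gripper_force: 69.3
tcp [0.5644 0.1995 0.3822]
scene -0.115 227 center-ish off [ 0.0025 -0.0017] lat -0.0018 spread 0.0218 zmin 0.2347
scene -0.146 92 center-ish off [ 0.0028 -0.0022] lat -0.0024 spread 0.0226 zmin 0.2347
top -0.115 131 center-ish off [ 0.0002 -0.0004] lat 0.0005 spread 0.0255 zmin 0.2333
top -0.146 53 center-ish off [0.0007 0.    ] lat 0.0004 spread 0.0272 zmin 0.2333
t 16.55 pos [0.5633 0.1993 0.3798] yawy 7.89 tilt 0.06 F [-0.4  0.2 -2.3] q6 0.02 gap 0.125 69.3
total shift units [-0.7378 -0.1878 -0.    ] min rows 13.0
turn units [-8.000e-03 -1.000e-03 -2.532e+00] shift units after turn [-6.478e-01 -3.999e-01 -2.000e-04]
```

```bash
python3 -m pendant '[[[0,0,0,0,0,-0.85,0],[0,0,0,0,0,-0.85,0],[0,0,0,0,0,-0.83,0],[-0.0463,-0.0286,0,0,0,0,0],[-0.0463,-0.0286,0,0,0,0,0],[-0.0463,-0.0286,0,0,0,0,0],[-0.0463,-0.0286,0,0,0,0,0],[-0.0463,-0.0286,0,0,0,0,0],[-0.0463,-0.0286,0,0,0,0,0],[-0.0463,-0.0286,0,0,0,0,0],[-0.0463,-0.0286,0,0,0,0,0],[-0.0463,-0.0286,0,0,0,0,0],[-0.0463,-0.0286,0,0,0,0,0],[-0.0463,-0.0286,0,0,0,0,0],[-0.0463,-0.0286,0,0,0,0,0],[-0.0463,-0.0286,0,0,0,0,0],[-0.0463,-0.0286,0,0,0,0,0],[0,0,0,0,0,0,0],[0,0,0,0,0,0,0]]]';python3 shank.py;  python3 go.py 0.4945 -0.4057 0.23 25.3
```

```text
t: 18.45
tcp_pos: [0.4946, -0.4071, 0.3785]
tool_rot: [0.536, 0.844, 0.001, -0.002]
force: [0.2, 1.0, -3.2]
finger_gap: 0.121
gripper_force: 69.3
tcp [ 0.4946 -0.4071  0.3785]
scene -0.115 179 center-ish off [ 0.0023 -0.0013] lat -0.0025 spread 0.0231 zmin 0.2305
scene -0.146 92 center-ish off [ 0.0024 -0.0022] lat -0.0033 spread 0.0255 zmin 0.2305
top -0.115 77 center-ish off [0.0037 0.0038] lat -0.0051 spread 0.0163 zmin 0.2324
top -0.146 49 center-ish off [0.002  0.0026] lat -0.003 spread 0.0194 zmin 0.2324
t 18.55 pos [ 0.4952 -0.4052  0.3796] yawy 25.31 tilt 0.16 F [-0.   1.1 -2.2] q6 -1.3 gap 0.125 69.3
total shift units [-0.0007 -0.001   0.187 ] min rows 3.0
turn units [-0.002 -0.024  0.002] shift units after turn [-0.0002 -0.0011  0.187 ]
```

```bash
python3 -m pendant '[[[0.0012,-0.0011,0.02,0,0,0,0],[0,0,0.04,0,0,0,0],[0,0,0.05,0,0,0,0],[0,0,0.05,0,0,0,0],[0,0,0.03,0,0,0,0],[0,0,0,0,0,0,0],[0,0,0,0,0,0,0]]]';  python3 -m pendant '[[[0,0,0.015,0,0,0,0],[0,0,0.015,0,0,0,0],[0,0,0,0,0,0,0]]]'; python3 go.py 0.4939 -0.405 0.153 25.3
```

```text
t: 19.25
tcp_pos: [0.4949, -0.405, 0.2295]
tool_rot: [0.535, 0.845, 0.0, 0.0]
force: [0.8, 0.3, -1.1]
finger_gap: 0.128
gripper_force: 69.2
t: 19.55
tcp_pos: [0.4934, -0.405, 0.2036]
tool_rot: [0.535, 0.845, 0.0, -0.001]
force: [-0.4, -0.0, -2.6]
finger_gap: 0.127
gripper_force: 69.2
t 19.55 pos [ 0.4934 -0.405   0.2036] yawy 25.28 tilt 0.17 F [-0.4 -0.  -2.6] q6 -1.3 gap 0.127 69.2
total shift units [-0.0005  0.0006  0.0632] min rows 2.0
turn units [-0.007 -0.024 -0.002] shift units after turn [-0.0003  0.0006  0.0632]
```

In the well with no side force. Lowering it to the floor.

```bash
python3 -m pendant '[[[0,0,0.015,0,0,0,0],[0,0,0.015,0,0,0,0],[0,0,0.015,0,0,0,0],[0,0,0.011,0,0,0,0],[0,0,0.004,0,0,0,0],[0,0,0,0,0,0,0]]]';  python3 -m pendant '[[[0,0,0.002,0,0,0,0],[0,0,0.002,0,0,0,0],[0,0,0,0,0,0,0]]]'
```

```text
t: 20.15
tcp_pos: [0.4939, -0.4056, 0.156]
tool_rot: [0.535, 0.845, 0.0, -0.001]
force: [0.0, 0.0, -2.0]
finger_gap: 0.123
gripper_force: 69.3
t: 20.45
tcp_pos: [0.4942, -0.4059, 0.1539]
tool_rot: [0.535, 0.845, -0.0, 0.0]
force: [-0.4, -0.7, -1.9]
finger_gap: 0.124
gripper_force: 69.3
```

```bash
python3 -m pendant '[[[0,0,0.002,0,0,0,0],[0,0,0.002,0,0,0,0],[0,0,0,0,0,0,0]]]';  python3 -m pendant '[[[0,0,0,0,0,0,0.35],[0,0,0,0,0,0,0.35],[0,0,0,0,0,0,0.35],[0,0,0,0,0,0,0.35],[0,0,0,0,0,0,0.35]]]';python3 go.py
```

```text
t: 20.75
tcp_pos: [0.4946, -0.4063, 0.152]
tool_rot: [0.535, 0.845, -0.0, 0.001]
force: [-0.8, 0.8, 4.3]
finger_gap: 0.126
gripper_force: 70.2
t: 21.25
tcp_pos: [0.4941, -0.4059, 0.1503]
tool_rot: [0.535, 0.845, 0.0, -0.0]
force: [-0.8, -0.3, 0.6]
finger_gap: 0.346
gripper_force: 0.0
t 21.25 pos [ 0.4941 -0.4059  0.1503] yawy 25.28 tilt 0.01 F [-0.8 -0.3  0.6] q6 -1.3 gap 0.346 0.0
```

```bash
python3 -m pendant '[[[0,0,-0.02,0,0,0,0.4],[0,0,-0.05,0,0,0,0.6],[0,0,-0.05,0,0,0,1],[0,0,-0.04,0,0,0,1],[0,0,0,0,0,0,1]]]';python3 go.py 0.5633 0.199 0.25 25.3
```

```text
t: 21.75
tcp_pos: [0.4962, -0.4082, 0.2845]
tool_rot: [0.535, 0.845, -0.002, 0.006]
force: [-0.6, -0.4, -0.1]
finger_gap: 0.997
gripper_force: 0.0
t 21.75 pos [ 0.4962 -0.4082  0.2845] yawy 25.29 tilt 0.68 F [-0.6 -0.4 -0.1] q6 -1.3 gap 0.997 0.0
total shift units [0.6509 0.3999 0.0369] min rows 13.0
turn units [ 0.027  0.096 -0.002] shift units after turn [0.6504 0.4002 0.0431]
```

```bash
python3 -m pendant '[[[0.0465,0.0285,0.003,0,0,0,1],[0.0465,0.0285,0.003,0,0,0,1],[0.0465,0.0285,0.003,0,0,0,1],[0.0465,0.0285,0.003,0,0,0,1],[0.0465,0.0285,0.003,0,0,0,1],[0.0465,0.0285,0.003,0,0,0,1],[0.0465,0.0285,0.003,0,0,0,1],[0.0465,0.0285,0.003,0,0,0,1],[0.0465,0.0285,0.003,0,0,0,1],[0.0465,0.0285,0.003,0,0,0,1],[0.0465,0.0285,0.003,0,0,0,1],[0.0465,0.0285,0.003,0,0,0,1],[0.0465,0.0285,0.003,0,0,0,1],[0.0465,0.0285,0.003,0,0,0,1],[0,0,0,0,0,0,1],[0,0,0,0,0,0,1]]]';python3 go.py 0.5633 0.199 0.15 25.3
python3 - <<'E'
from h import *
for n in('scene','top'):
    s=snap(n); P=cloud(s); I=s['pixels'].astype(int); ok=s['depth']>0
    red=ok&(I[...,0]>120)&(I[...,1]<70)&(I[...,2]<70)&(P[...,2]>.1)&(P[...,2]<.25)&(P[...,1]<-.3); p=P[red]
    print(n,len(p),p.mean(0) if len(p) else '',np.percentile(p[:,2],[5,95]) if len(p) else '')
s=load('scene'); cv2.imwrite('pics/m5.png',cv2.resize(s['pixels'][90:330,50:450,::-1],(800,480),interpolation=cv2.INTER_CUBIC))
E
```

```text
t: 23.35
tcp_pos: [0.5595, 0.2022, 0.2437]
tool_rot: [0.534, 0.845, -0.001, -0.001]
force: [-0.2, -0.4, -0.0]
finger_gap: 1.003
gripper_force: 0.0
t 23.35 pos [0.5595 0.2022 0.2437] yawy 25.43 tilt 0.13 F [-0.2 -0.4 -0. ] q6 -0.28 gap 1.003 0.0
total shift units [-0.0057  0.0029  0.1171] min rows 2.0
turn units [-0.019 -0.001  0.019] shift units after turn [-0.0056  0.0026  0.1172]
scene 197 [ 0.50103585 -0.40423444  0.15830262] [0.15062264 0.16499443]
top 167 [ 0.49435342 -0.40277065  0.16215294] [0.15922233 0.16619916]
```

View pics/m5.png

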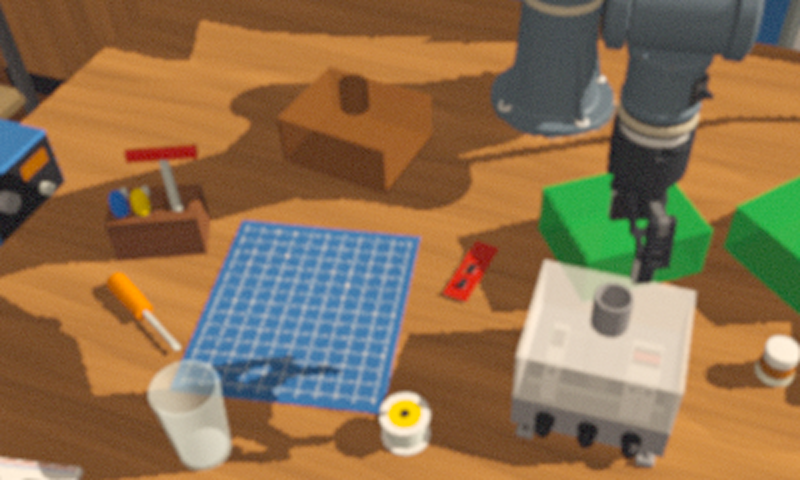

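The key stands upright in its well, bar at about (160,153). The gripper is above the cover's collar, at about (612,300). Next I grip the collar.

```bash
python3 -m pendant '[[[-0.0056,0.0027,0.02,0,0,0,1],[0,0,0.04,0,0,0,1],[0,0,0.04,0,0,0,1],[0,0,0.017,0,0,0,1],[0,0,0,0,0,0,1],[0,0,0,0,0,0,1]]]'; python3 -m pendant '[[[0,0,0,0,0,0,0],[0,0,0,0,0,0,0],[0,0,0,0,0,0,0],[0,0,0,0,0,0,0],[0,0,0,0,0,0,0],[0,0,0,0,0,0,0],[0,0,0,0,0,0,0],[0,0,0,0,0,0,0]]]' 70; python3 -m pendant '[[[0,0,-0.006,0,0,0,0],[0,0,-0.01,0,0,0,0],[0,0,-0.01,0,0,0,0],[0,0,0,0,0,0,0],[0,0,0,0,0,0,0]]]'
```

```text
t: 24.05
tcp_pos: [0.565, 0.1976, 0.152]
tool_rot: [0.536, 0.844, 0.0, 0.0]
force: [1.2, 0.4, 0.7]
finger_gap: 0.994
gripper_force: 0.0
t: 24.85
tcp_pos: [0.5637, 0.198, 0.1529]
tool_rot: [0.535, 0.845, -0.001, 0.0]
force: [-3.0, -1.0, 6.5]
finger_gap: 0.496
gripper_force: 70.2
t: 25.35
tcp_pos: [0.5644, 0.1983, 0.1723]
tool_rot: [0.535, 0.845, 0.0, 0.0]
force: [-0.4, -0.5, -5.3]
finger_gap: 0.496
gripper_force: 71.6
```

```bash
python3 -m pendant '[[[0,0,-0.015,0,0,0,0],[0,0,-0.025,0,0,0,0],[0,0,-0.03,0,0,0,0],[0,0,-0.03,0,0,0,0],[0,0,-0.03,0,0,0,0],[0,0,-0.03,0,0,0,0],[0,0,-0.015,0,0,0,0],[0,0,0,0,0,0,0],[0,0,0,0,0,0,0]]]'; python3 go.py 0.561 -0.1934 0.31 25.3
```

```text
t: 26.25
tcp_pos: [0.5635, 0.1981, 0.3113]
tool_rot: [0.535, 0.845, -0.001, -0.001]
force: [-0.1, -0.3, -4.6]
finger_gap: 0.498
gripper_force: 72.0
t 26.25 pos [0.5635 0.1981 0.3113] yawy 25.28 tilt 0.1 F [-0.1 -0.3 -4.6] q6 -0.29 gap 0.498 72.0
total shift units [-0.4412 -0.2118  0.0018] min rows 8.0
turn units [-0.014 -0.004 -0.003] shift units after turn [-0.4411 -0.212   0.0017]
```

```bash
python3 -m pendant '[[[-0.02,-0.0095,0,0,0,0,0],[-0.035,-0.017,0,0,0,0,0],[-0.038,-0.018,0,0,0,0,0],[-0.038,-0.018,0,0,0,0,0],[-0.038,-0.018,0,0,0,0,0],[-0.038,-0.018,0,0,0,0,0],[-0.038,-0.018,0,0,0,0,0],[-0.038,-0.018,0,0,0,0,0],[-0.038,-0.018,0,0,0,0,0],[-0.038,-0.018,0,0,0,0,0],[-0.038,-0.018,0,0,0,0,0],[-0.030,-0.015,0,0,0,0,0],[-0.015,-0.01,0,0,0,0,0],[0,0,0,0,0,0,0],[0,0,0,0,0,0,0],[0,0,0.03,0,0,0,0],[0,0,0.04,0,0,0,0],[0,0,0.03,0,0,0,0],[0,0,0,0,0,0,0],[0,0,0,0,0,0,0]]]'; python3 go.py 0.561 -0.1934 0.1185 25.3;python3 - <<'E'
from h import *
s=snap('scene'); s2=snap('top'); f=lambda im,x,y,w,h:cv2.resize(im[y:y+h,x:x+w,::-1],(400,300),interpolation=cv2.INTER_CUBIC)
cv2.imwrite('pics/m6.png',np.vstack([np.hstack([f(s['pixels'],110,130,200,150),f(s['pixels'],300,230,100,75)]),np.hstack([f(s2['pixels'],260,110,160,120),f(s2['pixels'],150,140,100,75)])]))
E
```

```text
t: 28.25
tcp_pos: [0.561, -0.1931, 0.2323]
tool_rot: [0.535, 0.845, 0.0, -0.0]
force: [0.4, 0.5, -4.2]
finger_gap: 0.493
gripper_force: 72.5
t 28.25 pos [ 0.561  -0.1931  0.2323] yawy 25.37 tilt 0.05 F [ 0.4  0.5 -4.2] q6 -0.96 gap 0.493 72.5
total shift units [-0.0004 -0.0002  0.1422] min rows 3.0
turn units [-0.001 -0.007  0.01 ] shift units after turn [-0.0003 -0.0002  0.1422]
```

View pics/m6.png

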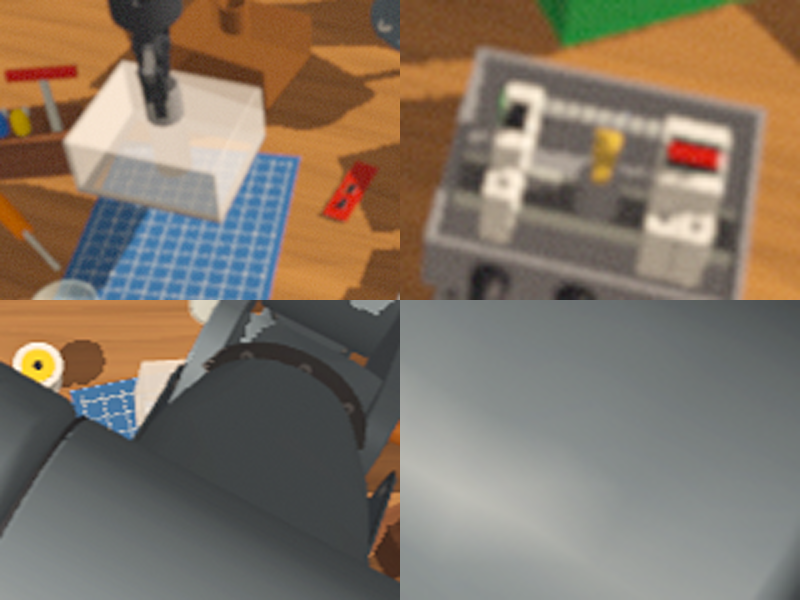

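The cover hangs level above the mat. In the open box the stem is at (605,150), the red toggle at (693,153) and the black one at (515,115). Lowering the cover.

```bash
python3 -m pendant '[[[0,0,0.02,0,0,0,0],[0,0,0.03,0,0,0,0],[0,0,0.03,0,0,0,0],[0,0,0.025,0,0,0,0],[0,0,0.015,0,0,0,0],[0,0,0.008,0,0,0,0],[0,0,0,0,0,0,0],[0,0,0,0,0,0,0]]]'; python3 -m pendant '[[[0,0,0.003,0,0,0,0],[0,0,0.003,0,0,0,0],[0,0,0.003,0,0,0,0],[0,0,0.003,0,0,0,0],[0,0,0,0,0,0,0],[0,0,0,0,0,0,0]]]'
```

```text
t: 29.15
tcp_pos: [0.5617, -0.1949, 0.1308]
tool_rot: [0.535, 0.845, 0.0, 0.001]
force: [0.2, 0.5, -5.8]
finger_gap: 0.498
gripper_force: 72.5
t: 29.75
tcp_pos: [0.5607, -0.1944, 0.12]
tool_rot: [0.535, 0.845, -0.0, -0.0]
force: [0.8, 0.3, -5.1]
finger_gap: 0.497
gripper_force: 72.5
```

```bash
python3 -m pendant '[[[0,0,0.002,0,0,0,0],[0,0,0.001,0,0,0,0],[0,0,0,0,0,0,0]]]'; python3 -m pendant '[[[0,0,0.001,0,0,0,0],[0,0,0,0,0,0,0]]]'
```

```text
t: 30.05
tcp_pos: [0.5613, -0.1945, 0.119]
tool_rot: [0.535, 0.845, 0.0, 0.001]
force: [-0.5, 1.5, 3.6]
finger_gap: 0.498
gripper_force: 73.3
t: 30.25
tcp_pos: [0.5613, -0.1945, 0.1189]
tool_rot: [0.535, 0.845, 0.0, 0.001]
force: [-1.9, 3.4, 9.9]
finger_gap: 0.495
gripper_force: 73.9
```

```bash
python3 -m pendant '[[[0,0,-0.001,0,0,0,0.8],[0,0,0,0,0,0,0.9],[0,0,0,0,0,0,1],[0,0,0,0,0,0,1],[0,0,0,0,0,0,1],[0,0,-0.02,0,0,0,1],[0,0,-0.05,0,0,0,1],[0,0,-0.06,0,0,0,1],[0,0,-0.05,0,0,0,1],[0,0,0,0,0,0,1]]]'
python3 - <<'E'
from h import *
s=snap('scene'); P=cloud(s); I=s['pixels'].astype(int); r,g,b=I[...,0],I[...,1],I[...,2]; ok=s['depth']>0
inb=ok&(abs(P[...,0]-.563)<.08)&(abs(P[...,1]-.198)<.095)
p=P[inb&(r>110)&(g<60)&(b<60)&(P[...,2]>.07)]
print('red',len(p),p.mean(0),p.min(0),p.max(0))
near=ok&(abs(P[...,0]-.56)<.03)&(abs(P[...,1]+.194)<.03)&(P[...,2]>.13); q=P[near]; 
w=P[inb&(P[...,2]>.082)&(P[...,2]<.12)]; print('high pts',len(w)); 
for k in w[np.argsort(w[:,1])][::max(1,len(w)//25)]: print(k.round(3))
f=lambda im,x,y,w,h:cv2.resize(im[y:y+h,x:x+w,::-1],(400,300),interpolation=cv2.INTER_CUBIC)
cv2.imwrite('pics/m7.png',np.hstack([f(s['pixels'],110,130,200,150),f(s['pixels'],315,240,72,54)]))
E
```

```text
t: 31.25
tcp_pos: [0.5642, -0.1963, 0.2683]
tool_rot: [0.535, 0.845, 0.0, 0.007]
force: [0.5, -0.7, -0.3]
finger_gap: 0.999
gripper_force: 0.0
red 54 [0.57069502 0.24699305 0.08978727] [0.55277413 0.23462269 0.07735516] [0.57643822 0.25866771 0.09727957]
high pts 87
[0.578 0.137 0.084]
[0.576 0.138 0.094]
[0.574 0.14  0.096]
[0.578 0.141 0.09 ]
[0.578 0.144 0.091]
[0.577 0.146 0.094]
[0.573 0.147 0.093]
[0.579 0.149 0.091]
[0.575 0.15  0.093]
[0.565 0.201 0.083]
[0.586 0.233 0.082]
[0.576 0.234 0.092]
[0.549 0.235 0.082]
[0.57  0.237 0.082]
[0.575 0.238 0.093]
[0.572 0.239 0.082]
[0.576 0.241 0.092]
[0.573 0.243 0.093]
[0.572 0.244 0.095]
[0.558 0.246 0.082]
[0.578 0.247 0.082]
[0.571 0.249 0.096]
[0.572 0.25  0.087]
[0.573 0.252 0.092]
[0.568 0.253 0.094]
[0.573 0.255 0.09 ]
[0.571 0.256 0.092]
[0.572 0.258 0.094]
[0.57  0.26  0.096]
```

View pics/m7.png

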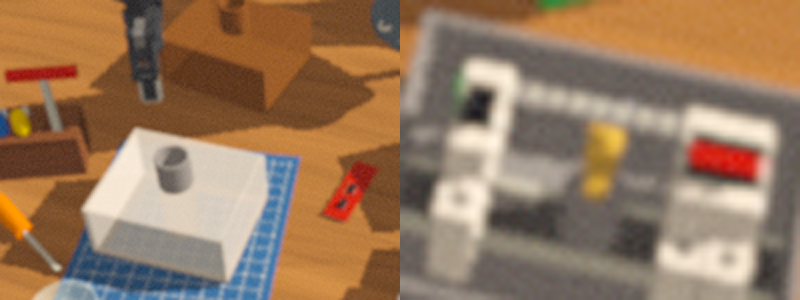

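The cover is upright on the mat, collar at (172,165), and released. Both toggles lean to +x, with the red tip at about (0.572, 0.247, 0.095). Moving there with the fingers shut.

```bash
python3 -m pendant '[[[0,0,0,0,0,0.83,1],[0,0,0,0,0,0.83,0.5],[0,0,0,0,0,0.83,0],[0,0,0,0,0,0.81,0],[0,0,0,0,0,0,0]]]'; python3 go.py 0.604 0.247 0.2 2.6
```

```text
t: 31.8
tcp_pos: [0.5598, -0.1939, 0.2597]
tool_rot: [0.691, 0.723, -0.0, -0.002]
force: [-0.9, 0.3, -0.6]
finger_gap: 0.327
gripper_force: 0.0
t 31.8 pos [ 0.5598 -0.1939  0.2597] yawy 2.59 tilt 0.23 F [-0.9  0.3 -0.6] q6 -0.57 gap 0.327 0.0
total shift units [0.5479 0.0804 0.0755] min rows 9.0
turn units [-0.028 -0.018 -0.001] shift units after turn [0.5481 0.0802 0.0746]
```

```bash
python3 -m pendant '[[[0.0548,0.008,0.0075,0,0,0,0],[0.0548,0.008,0.0075,0,0,0,0],[0.0548,0.008,0.0075,0,0,0,0],[0.0548,0.008,0.0075,0,0,0,0],[0.0548,0.008,0.0075,0,0,0,0],[0.0548,0.008,0.0075,0,0,0,0],[0.0548,0.008,0.0075,0,0,0,0],[0.0548,0.008,0.0075,0,0,0,0],[0.0548,0.008,0.0075,0,0,0,0],[0.0548,0.008,0.0075,0,0,0,0],[0,0,0,0,0,0,0],[0,0,0,0,0,0,0],[0,0,0.03,0,0,0,0],[0,0,0.03,0,0,0,0],[0,0,0.02,0,0,0,0],[0,0,0,0,0,0,0],[0,0,0,0,0,0,0]]]'; python3 go.py 0.604 0.247 0.1 2.6
```

```text
t: 33.5
tcp_pos: [0.605, 0.245, 0.1377]
tool_rot: [0.691, 0.723, -0.0, -0.0]
force: [-0.2, 0.1, 0.7]
finger_gap: 0.004
gripper_force: 0.0
t 33.5 pos [0.605  0.245  0.1377] yawy 2.52 tilt 0.05 F [-0.2  0.1  0.7] q6 0.17 gap 0.004 0.0
total shift units [ 0.0026 -0.0012  0.0471] min rows 1.0
turn units [-0.006  0.003 -0.011] shift units after turn [ 0.0026 -0.0012  0.0471]
```

```bash
python3 -m pendant '[[[0.0026,0,0.02,0,0,0,0],[0,0,0.016,0,0,0,0],[0,0,0.01,0,0,0,0],[0,0,0,0,0,0,0],[0,0,0,0,0,0,0]]]'; python3 -m pendant '[[[0,-0.006,0,0,0,0,0],[0,-0.006,0,0,0,0,0],[0,-0.006,0,0,0,0,0],[0,0,0,0,0,0,0]]]';python3 -m pendant '[[[0,-0.006,0,0,0,0,0],[0,-0.006,0,0,0,0,0],[0,-0.006,0,0,0,0,0],[0,0,0,0,0,0,0]]]'
```

```text
t: 34.0
tcp_pos: [0.6047, 0.2485, 0.1005]
tool_rot: [0.691, 0.723, -0.0, -0.0]
force: [0.2, 0.0, 0.1]
finger_gap: -0.001
gripper_force: 0.0
t: 34.4
tcp_pos: [0.5893, 0.2479, 0.1012]
tool_rot: [0.691, 0.723, -0.0, -0.0]
force: [-0.0, 0.5, -0.7]
finger_gap: -0.002
gripper_force: 0.0
t: 34.8
tcp_pos: [0.5787, 0.2474, 0.1026]
tool_rot: [0.691, 0.723, 0.003, 0.002]
force: [4.3, -1.3, 3.8]
finger_gap: -0.0
gripper_force: 2.7
```

```bash
python3 -m pendant '[[[0,-0.005,0,0,0,0,0],[0,-0.005,0,0,0,0,0],[0,0,0,0,0,0,0]]]';python3 -m pendant '[[[0,-0.005,0,0,0,0,0],[0,-0.005,0,0,0,0,0],[0,0,0,0,0,0,0]]]'
```

```text
t: 35.1
tcp_pos: [0.572, 0.2471, 0.1042]
tool_rot: [0.691, 0.723, 0.004, 0.003]
force: [4.7, -2.1, 12.2]
finger_gap: 0.004
gripper_force: 6.2
t: 35.4
tcp_pos: [0.5636, 0.2467, 0.1042]
tool_rot: [0.691, 0.723, 0.004, 0.003]
force: [2.4, 0.7, 11.0]
finger_gap: -0.001
gripper_force: 5.4
```

```bash
python3 -m pendant '[[[0,-0.005,0,0,0,0,0],[0,-0.005,0,0,0,0,0],[0,0,0,0,0,0,0]]]'; python3 -m pendant '[[[0,0,-0.03,0,0,0,0],[0,0,-0.05,0,0,0,0],[0,0.03,-0.05,0,0,0,0],[0,-0.06,-0.04,0,0,0,0],[0,-0.06,0,0,0,0,0],[0,-0.06,0,0,0,0,0],[0,0,0,0,0,0,0]]]'
python3 - <<'E'
from h import *
s=snap('scene'); P=cloud(s); I=s['pixels'].astype(int); r,g,b=I[...,0],I[...,1],I[...,2]; ok=s['depth']>0
inb=ok&(abs(P[...,0]-.563)<.08)&(abs(P[...,1]-.198)<.095)
p=P[inb&(r>110)&(g<60)&(b<60)&(P[...,2]>.07)]
print('red',len(p),p.mean(0),p.min(0),p.max(0)); h=p[p[:,2]>.09]; print('tip',h.mean(0) if len(h) else '')
a=P[inb&(abs(P[...,1]-.143)<.012)&(P[...,2]>.09)]; print('aux tip',len(a),a.mean(0))
c=P[ok&(abs(P[...,0]-.561)<.03)&(abs(P[...,1]+.194)<.03)&(P[...,2]>.13)]; print('collar',c.mean(0),c[:,2].max())
c=P[ok&(abs(P[...,0]-.561)<.08)&(abs(P[...,1]+.194)<.095)&(abs(P[...,2]-.091)<.012)]; A=np.c_[c[:,:2],np.ones(len(c))]; print('plane',np.linalg.lstsq(A,c[:,2],rcond=None)[0],cv2.minAreaRect((c[:,:2]*1000).astype(np.float32)))
E
```

```text
t: 35.7
tcp_pos: [0.5606, 0.2467, 0.104]
tool_rot: [0.691, 0.723, 0.008, 0.006]
force: [13.0, -0.8, 2.8]
finger_gap: 0.001
gripper_force: 5.9
t: 36.4
tcp_pos: [0.4267, 0.2393, 0.2306]
tool_rot: [0.69, 0.724, -0.007, -0.005]
force: [1.3, 0.2, -0.2]
finger_gap: 0.0
gripper_force: 0.0
red 104 [0.56030586 0.24707431 0.08617631] [0.55144565 0.23523662 0.07730525] [0.57052244 0.2585683  0.09725359]
tip [0.55555601 0.24775143 0.09286133]
aux tip 20 [0.57689346 0.14369208 0.09366174]
collar [ 0.56408672 -0.19377359  0.13406167] 0.13764119553877863
plane [-0.01053807 -0.00392522  0.09571538] ((563.4247436523438, -194.4900665283203), (154.56922912597656, 182.4539337158203), 2.4086227416992188)
```

Run:
```python
from h import *
for n in ('scene','top'):
    s=snap(n) if n=='top' else load(n); P=cloud(s); I=s['pixels'].astype(int); r,g,b=I[...,0],I[...,1],I[...,2]; ok=s['depth']>0
    inb=ok&(abs(P[...,0]-.563)<.05)&(abs(P[...,1]-.247)<.025)
    p=P[inb&(r>110)&(g<70)&(b<70)&(P[...,2]>.07)]
    for lo in np.arange(.075,.1,.003):
        q=p[(p[:,2]>=lo)&(p[:,2]<lo+.003)]
        if len(q): print(n,lo.round(3),len(q),q[:,0].mean().round(4),q[:,0].min().round(4),q[:,0].max().round(4))
s=load('scene'); s2=load('top'); f=lambda im,x,y,w,h:cv2.resize(im[y:y+h,x:x+w,::-1],(400,300),interpolation=cv2.INTER_CUBIC)
cv2.imwrite('pics/m8.png',np.hstack([f(s['pixels'],335,240,72,54),f(s2['pixels'],155,145,80,60)]))
```

```text
scene 0.075 3 0.5655 0.5644 0.5663
scene 0.078 19 0.5657 0.5602 0.57
scene 0.081 25 0.563 0.5584 0.5705
scene 0.084 15 0.5606 0.5564 0.5672
scene 0.087 16 0.5582 0.5549 0.5613
scene 0.09 14 0.5562 0.5523 0.5609
scene 0.093 17 0.5544 0.5514 0.5603
scene 0.096 4 0.555 0.5525 0.5584
top 0.078 7 0.5619 0.5507 0.5648
top 0.081 10 0.5623 0.5585 0.5643
top 0.084 4 0.5603 0.5599 0.5606
top 0.087 8 0.5547 0.5483 0.5596
top 0.09 20 0.5518 0.5475 0.5561
top 0.093 16 0.55 0.5468 0.5522
top 0.096 2 0.5503 0.549 0.5516
```

View pics/m8.png

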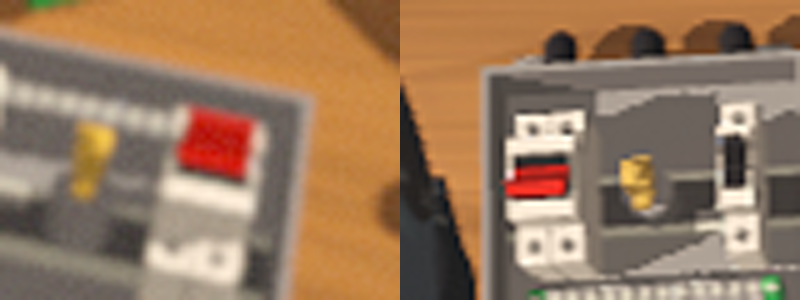

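The red toggle now leans fully to -x (about 0.6 rad), at (215,140) on the left and (537,182) on the right. The black toggle at (733,160) still leans to +x. The cover is level and centred on the mat, so I'm handing in.

```bash
python3 -m pendant '[[[0,0,0,0,0,0,0],[0,0,0,0,0,0,0],[0,0,0,0,0,0,0]]]'; python3 -c "
from station import job
print(job.sign_off())"
```

```text
t: 36.8
tcp_pos: [0.4398, 0.241, 0.2325]
tool_rot: [0.691, 0.723, 0.0, 0.0]
force: [0.7, -0.7, 0.3]
finger_gap: -0.008
gripper_force: 0.0
the job is handed in; nothing more can be done
None
```

The job is handed in at about 37 s of the 72 s allowed, with no verdict returned: the stem was turned to its stop, the key is back in its well, the cover is centred on the mat, the main breaker is off and the narrow one is still on.

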